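Tap the wedge home to hold the stained block

TASK

The freshly stained block lies loose in the wedge cramp on the bench. Take the soft-faced hammer and drive the wedge in by its thick end with at least three light taps, drawing the hammer a good centimetre clear between taps, until the wedge stops advancing and holds the block tight against the fences; do not hit so hard that the wedge splits, and let neither hammer nor hand touch the wet block nor the hand touch the wedge. Then lay the hammer back flat on its rubber mat, leaving pot, brush and spare wedge alone.

Things in the scene. Friction and masses are not known exactly. Their poses are not given: they have to be found in the camera images.
- cramp: Wedge cramp: two plywood fences, 50 mm high, screwed to the bench in an L. Origin on the bench top (z = 0) under the middle of the block's seat, z up. The back fence (345 long) runs along y; its black rubber lining has its face at x = +55 mm and gives about 1 mm per 80 N. The end stop (110 long) has its inner face at y = -130 mm. The wedge is driven along the cramp's -y, between the slanted cleat and the block's -x side.
- cramp_slot (a point): Point of the cramp, 25 mm up, on the block's -x side, in the tapering slot (x = -68, y = +35 mm of the cramp). Beyond the slot a fixed plywood cleat (45 wide, 190 long, 50 high) has a face slanted 1 in 10. The cleat's place varies by 4 mm either way and is not given, so the depth at which the wedge goes tight varies by centimetres and must be felt.
- block: Glued-up softwood block, 110 (x) x 260 (y) x 50 mm (z), 0.65 kg, top face stained red and still wet; loose on the bench, within about 1 mm of both fences. Origin at the centre of its underside, axes as the cramp's.
- wedge: Beech wedge on the bench, 200 mm long (y), 48 high (z), 16 thick at the thin end (-y), 36 at the thick end (+y), 0.18 kg. Origin on the underside at mid-length; straight face (against the block) at x = +13 mm. Started by hand, still loose: it slides in freely (about 1 N) 2 to 12 cm along -y, then stiffens within a few millimetres.
- wedge_butt (a point): Centre of the wedge's thick end face (36 x 48 mm), to be tapped, 24 mm above the bench; +y points straight out of it: strike along -y. Tight: firm taps of 20 to 25 N, at some 0.05 m/s, move it on by no more than 1 to 2 mm. Taps below 10 N may leave it loose, over 50 N (an arm coming at 0.15 m/s) split it. When tight it still stands 15 mm or more out beyond the block's end.
- hammer_grip (a point): Where to grip the hammer: middle of its bare wooden shaft, 24 mm wide (y), 22 thick (z), bare 15 mm to either side, 50 mm from the head's axis, near the centre of mass. The hammer (0.5 kg, 280 mm long) lies on its side on the mat, shaft and head level, 20 mm above the mat. +x points along the shaft to the head, y along the head's barrel, z up.
- hammer_head (a point): Centre of the hammer's head: a barrel 100 mm long along the hammer's y, 40 mm in diameter, with two equal red plastic faces, each 50 mm from this point; 20 mm above the underside of the lying hammer. Axes as hammer_grip.
- hammer: The whole soft-faced hammer. Origin on its underside, 50 mm from hammer_grip towards the butt end of the handle and 20 mm below the shaft's centre line; the handle ends 163 mm behind it. Axes as hammer_grip.
- mat: Black rubber mat fixed on the bench, 320 (x) x 190 (y) x 3 mm, the hammer's place. Origin at the centre of its underside, z up.
- pot_mid (a point): Middle of the stain pot, 110 mm across, 115 mm tall, 0.9 kg, standing on the bench; half-way up. Leave alone.
- brush_mid (a point): Flat paint brush lying on the bench, about 200 mm long, 50 wide, 16 thick; the point is half-way up at its ferrule. Leave alone.
- spare_mid (a point): A spare wedge like the other, lying loose on the bench away from the cramp; point at its centre. Leave alone.

How it is judged:
By the outcome, as a careful person would: the job done as asked, in the order asked, and still so for the second after the job is handed in, with the robot touching nothing.
It also fails if it takes over 54 s, if anything falls off the work surface, if the arm or the gripper's body presses on something with over 40 N, if the wrist force passes 120 N, or if a joint passes its speed limit or range.

ROBOT

A 7-joint arm with a two-finger parallel gripper is mounted at the origin on the work surface. World frame = base frame: x ahead of the robot, y to its left, z up, the work surface at z = 0. Lengths are in m, angles in rad, forces in N, time in s.
With the tool pointing down it reaches from about 0.4 to 0.85 m from the base axis. Payload 4.5 kg.
Tool frame: the origin (TCP) lies at the very end of the fingers, on their centre line; the grasp point (between the pads) lies 19 mm behind it; x points along the fingers, y is the direction in which the jaws open and shut, and the axes are right-handed (so a half turn about x gives the same grasp; the last joint's range is limited). The gripper opens to 85 mm and grips with 20 to 120 N. Pads are 22 mm wide; open, the fingers measure 114 mm over their backs; the gripper's body (76 mm by 85 mm) begins 54 mm behind the grasp point. The pads swing forward as they close: fully open they stand 13 mm farther back than shut.
Start: joints at [1.37, 0.689, -0.195, 1.565, 0.157, 0.902, -0.215], TCP at [0.145, -0.608, 0.231] pointing down, gripper open.
Joint ranges: [-3.01, 3.01], [-0.46, 2.08], [-1.47, 1.51], [0.13, 2.56], [-1, 4.14], [0.04, 2.09], [-2.66, 2.66]. Speed limits (rad/s): [2.57, 2.57, 3.14, 3.14, 3.14, 3.14, 3.14].

INTERFACE

Orientations are given as a unit quaternion [w, x, y, z].
In Python, from bench import manip gives the robot as it stands. The module is installed in compiled form; this text tells all that it offers.
- The arm moves only by the tool move_arm, never from a script. Its argument "commands" is a list of rows, each a list of 7 numbers: the shift along the world's x, y, z in cm, then the turn, a rotation vector about the world's x, y, z in rad, then the closure, from 0 (fully open) to 1 (shut). In form: [[dx, dy, dz, ax, ay, az, claw], ...]. A call has 1 to 20 rows; each row is the pose to reach, as a shift and turn from the pose commanded when the call began; what a row does not reach only later rows make up. A row lasts 1/8 s, in which the tool goes at most 62.5 mm and 10.7 degrees, less where a joint would pass 70% of its speed; a pose out of reach is approached as far as the arm can. A call with a gripper value outside its range is refused whole. The fingers move at their own pace and stop on an object; the grip force is fixed at half the most. Time passes only in rows, so rows that repeat a pose let the fingers close. It gives the time, the measured TCP pose, the force and the opening at its end, in the units of the state.
- manip.sense(): the state, without advancing time (a new reading comes with each control period).
- manip.read_camera(name): name is "side" or "top"; returns a dict with "image" (420x560x3 uint8, red, green, blue), "camera_matrix" (3x3 intrinsics, pixels), "cam_to_world" (4x4, takes a point from camera to world coordinates). Camera axes: x right, y up, looking along -z (the intrinsics and any distortion apply to the point x, -y, -z); pixel columns grow to the right and rows downward; lengths in m; the calibration is good to about 2 mm. A picture is of the moment at which its call begins. There is no depth.
- manip.hand_in(): hands the job in, once; it reports no verdict.
The state is a dict: "time_s": time; "joints": joint angles; "qd": joint speeds; "effort": joint torques, N m; "eef_pos": TCP position; "orientation": TCP orientation; "force": force on the tool from outside, world axes, zero at the start; "moment": the same for the moment, N m; "gripper_width": finger opening in m.
Only numpy, scipy, OpenCV 4.12 (cv2) and the standard library are available. Lean on these libraries where they do the work, as an engineer would, in place of code of your own. Each camera call takes 0.05 s, during which the arm holds its last target.

## Working session

There is one attempt and no reset: what is moved stays moved. The work goes in short steps, Python scripts to look and compute and a tool call to move; the robot and the scene stay as the last step left them, time stands still between calls to the robot, and variables do not carry over. Pictures are saved under pics/ and viewed, and the job is handed in when it is done.

Besides the shell and the picture viewer there is one more tool, called by a JSON object that holds its "api" and its "payload", one argument or row to a line. move_arm: Moves the arm, as the interface text tells. Its arguments: {"type":"object","properties":{"commands":{"type":"array"}},"required":["commands"]}

```bash
mkdir -p pics
python3 - <<'E'
from bench import manip
import cv2,json,numpy as np
s=manip.sense(); print(s)
for n in("side","top"):
    r=manip.read_camera(n); cv2.imwrite(f"pics/{n}0.png",r["image"][:,:,::-1])
    np.savez(f"{n}0.npz",**{k:r[k] for k in r})
    print(n,r.keys(),r["camera_matrix"].tolist(),np.round(r["cam_to_world"],4).tolist())
E
```

```text
{'time_s': 0.0, 'joints': array([ 1.36980338,  0.69000928, -0.19452441,  1.56637405,  0.15730994,
        0.90255705, -0.21509106]), 'qd': array([-0.00012934, -0.00083759,  0.00080033,  0.00061246, -0.00040437,
        0.00107377,  0.0019944 ]), 'effort': array([-5.66301460e-04, -5.39604664e+01, -1.26624718e+00, -1.58542264e+01,
        9.21696250e-03,  9.59501340e-03,  1.85751404e-06]), 'eef_pos': array([ 0.14519007, -0.60719644,  0.23046058]), 'orientation': array([-0.08218276, -0.70210147, -0.08353789,  0.7023681 ]), 'force': array([-0.04174684, -0.25050981, -0.07562571]), 'moment': array([-0.01169537,  0.01250423,  0.02119139]), 'gripper_width': 0.08529646540471138}
side dict_keys(['image', 'camera_matrix', 'cam_to_world']) [[415.6707512606005, 0.0, 278.707122323415], [0.0, 415.6707512606005, 215.83910743786706], [0.0, 0.0, 1.0]] [[0.9412, 0.2553, -0.2214, 0.3304], [-0.3375, 0.6787, -0.6523, -0.7397], [-0.0163, 0.6886, 0.7249, 0.842], [0.0, 0.0, 0.0, 1.0]]
top dict_keys(['image', 'camera_matrix', 'cam_to_world']) [[408.10762925833666, 0.0, 276.6942258752781], [0.0, 408.10762925833666, 206.59059461903854], [0.0, 0.0, 1.0]] [[-0.0014, 0.9829, -0.184, 0.356], [-1.0, -0.0021, -0.0037, -0.045], [-0.004, 0.184, 0.9829, 1.247], [0.0, 0.0, 0.0, 1.0]]
```

View pics/side0.png

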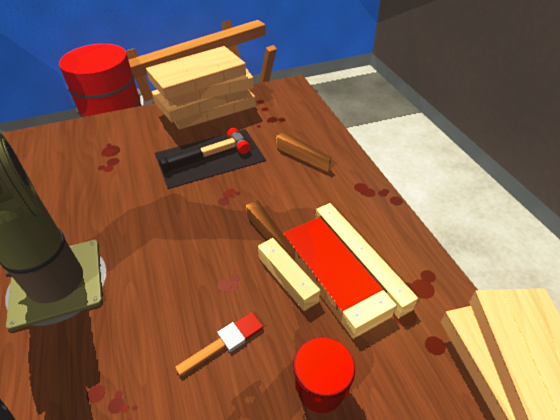

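View pics/top0.png

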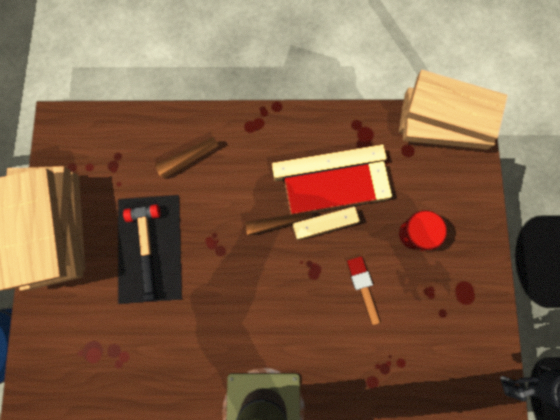

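The side view has the hammer on its mat at about (215,150), the wedge at (265,222), and the block and fences at (340,265). In the top view the hammer is at (143,250), the wedge's thick end at (248,227) and the block at (330,187). I'll enlarge both next.

```bash
cat > h.py <<'E'
import numpy as np,cv2
def load(n,k=0):
    d=np.load(f"{n}{k}.npz"); return d["image"],d["camera_matrix"],d["cam_to_world"]
def ray(n,u,v,k=0):
    _,K,T=load(n,k); d=np.array([(u-K[0,2])/K[0,0],-(v-K[1,2])/K[1,1],-1.]); d=T[:3,:3]@d
    return T[:3,3],d/np.linalg.norm(d)
def plane(n,u,v,z,k=0):
    o,d=ray(n,u,v,k); return o+d*(z-o[2])/d[2]
def tri(s,t,k=0):
    o1,d1=ray("side",*s,k);o2,d2=ray("top",*t,k)
    A=np.stack([d1,-d2],1); x=np.linalg.lstsq(A,o2-o1,rcond=None)[0]
    p,q=o1+x[0]*d1,o2+x[1]*d2
    return (p+q)/2,np.linalg.norm(p-q)
def proj(n,p,k=0):
    _,K,T=load(n,k); c=T[:3,:3].T@(np.asarray(p)-T[:3,3]); return K[0,0]*c[0]/-c[2]+K[0,2],K[1,1]*-c[1]/-c[2]+K[1,2]
def snap(k):
    from bench import manip
    for n in("side","top"):
        r=manip.read_camera(n); np.savez(f"{n}{k}.npz",**r)
def crop(n,k,x0,y0,w,h,s,name):
    im=load(n,k)[0][y0:y0+h,x0:x0+w]; cv2.imwrite(name,cv2.resize(im,None,fx=s,fy=s,interpolation=cv2.INTER_CUBIC)[:,:,::-1])
E
python3 - <<'E'
from h import *
crop("side",0,150,120,120,75,6,"pics/s_h.png")
crop("top",0,110,190,80,115,5,"pics/t_h.png")
crop("side",0,235,190,190,150,4,"pics/s_c.png")
crop("top",0,235,140,165,110,4,"pics/t_c.png")
E
```

```text
(no output)
```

View pics/s_h.png

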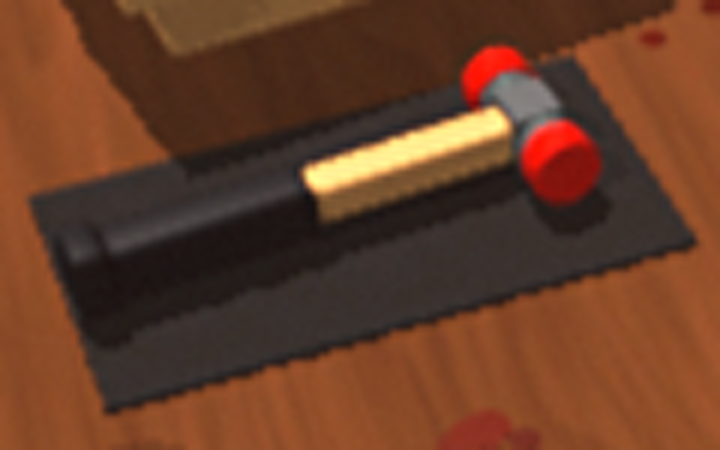

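View pics/t_h.png

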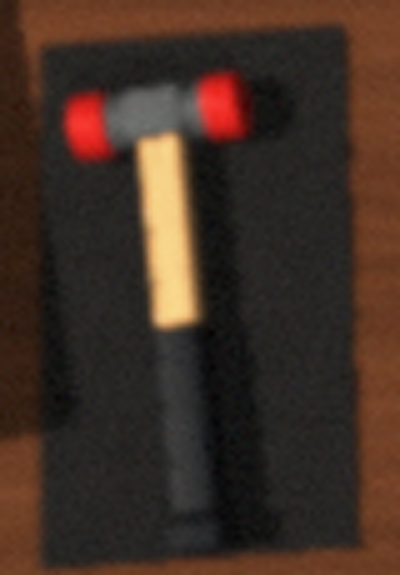

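View pics/s_c.png

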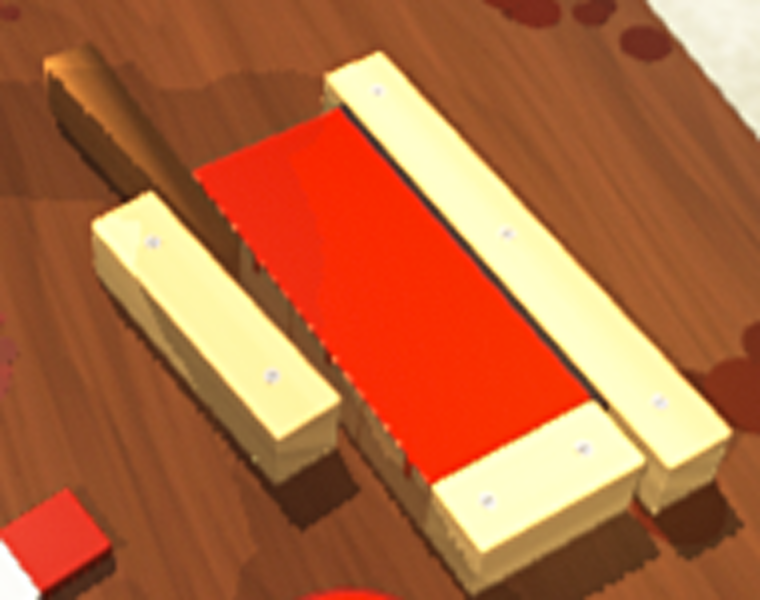

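View pics/t_c.png

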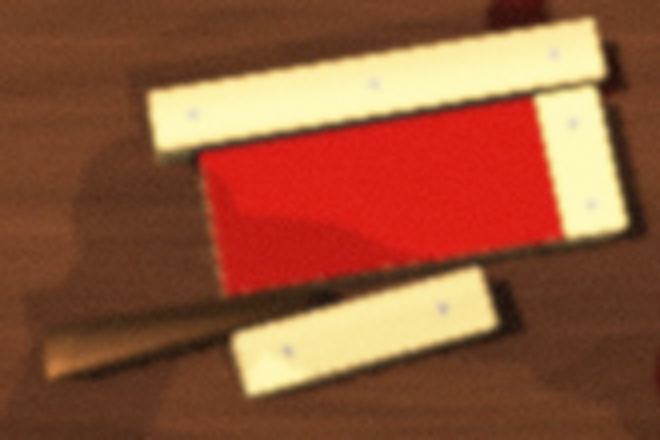

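The crops are clear enough to measure. In the side crop the block's top corners are at about (195,172), (340,108), (590,402) and (430,482). In the top crop they are at (200,153), (537,97), (565,240) and (225,297). The wedge's butt is at (45..92,45..65) in the side crop and (45,340..380) in the top crop.

Run:
```python
from h import *
S=np.array([(195,172),(340,108),(590,402),(430,482)])/4+[235,190]
T=np.array([(200,153),(537,97),(565,240),(225,297)])/4+[235,140]
# order: S: -x/+y, +x/+y, +x/-y, -x/-y ; T: (+x+y),(+x-y),(-x-y),(-x+y)
T=T[[3,0,1,2]]
P=[]
for s,t in zip(S,T):
    p,e=tri(s,t); P.append(p); print("block",np.round(p,4),round(e,4), np.round(plane("side",*s,.05)[:2],4),np.round(plane("top",*t,.05)[:2],4))
P=np.array(P); print("sides",[np.linalg.norm(P[i]-P[(i+1)%4]).round(4) for i in range(4)])
yv=((P[0]+P[1])-(P[2]+P[3]))[:2]; print("y axis ang",np.degrees(np.arctan2(yv[1],yv[0])), "c",P.mean(0))
# wedge butt, top edge corners
for s,t in [((45,62),(48,378)),((92,45),(43,338))]:
    s=np.array(s)/4+[235,190];t=np.array(t)/4+[235,140]
    p,e=tri(s,t);print("butt top corner",np.round(p,4),round(e,4),np.round(plane("side",*s,.048)[:2],4),np.round(plane("top",*t,.048)[:2],4))
# hammer masks
for n,(x0,y0,w,h) in dict(side=(150,120,120,75),top=(110,190,80,115)).items():
    im=load(n)[0][y0:y0+h,x0:x0+w]; hsv=cv2.cvtColor(im,cv2.COLOR_RGB2HSV)
    red=((hsv[...,0]<8)|(hsv[...,0]>172))&(hsv[...,1]>190)&(hsv[...,2]>150)
    yel=(hsv[...,0]>12)&(hsv[...,0]<30)&(hsv[...,2]>170)
    for nm,m in(("red",red),("yel",yel)):
        k,l,st,c=cv2.connectedComponentsWithStats(m.astype(np.uint8))
        for i in range(1,k):
            if st[i,4]>15:
                print(n,nm,st[i]+[x0,y0,0,0,0],(c[i]+[x0,y0]).round(1))
                if nm=="yel": print(cv2.boxPoints(cv2.minAreaRect(np.argwhere(l==i)[:,::-1].astype(np.float32)))+[x0,y0])
```

```text
block [ 0.5613 -0.0845  0.046 ] 0.0075 [ 0.564  -0.0879] [ 0.5569 -0.0838]
block [ 0.6706 -0.0663  0.0468] 0.0051 [ 0.6719 -0.069 ] [ 0.6672 -0.0658]
block [ 0.7125 -0.3233  0.0463] 0.0018 [ 0.7117 -0.3253] [ 0.7105 -0.3222]
block [ 0.6031 -0.3394  0.0487] 0.0065 [ 0.606  -0.3403] [ 0.5995 -0.3383]
sides [np.float64(0.1108), np.float64(0.2603), np.float64(0.1107), np.float64(0.2583)]
y axis ang 99.2783612012284 c [ 0.63688039 -0.20338403  0.04693051]
butt top corner [0.5012 0.0473 0.0426] 0.0073 [0.5037 0.042 ] [0.4969 0.0472]
butt top corner [0.5334 0.0509 0.0434] 0.0123 [0.5385 0.0464] [0.5267 0.0513]
side red [227 128  11   9  51] [231.2 130.9]
side red [237 140  11  10  55] [241.5 143.9]
side yel [201 138  34  14 184] [217.6 144.5]
[[200.14078522 147.31495094]
 [233.26850128 136.7140789 ]
 [234.88243866 141.75761986]
 [201.7547226  152.35848999]]
top red [150 205   8  12  69] [153.7 210.8]
top red [123 209   8  12  73] [126.6 214.8]
top yel [138 217  11  38 297] [143.  235.6]
[[137.23762512 217.37623978]
 [145.05940628 216.59405899]
 [148.77227783 253.72277451]
 [140.95049667 254.50495911]]
```

Run:
```python
from h import *
from scipy.spatial.transform import Rotation as R
a={n:[np.array(x) for x in v] for n,v in dict(side=[(231.2,130.9),(241.5,143.9)],top=[(126.6,214.8),(153.7,210.8)]).items()}
for n,v in a.items():
    v=[x for x in v]; 
    p,q=[plane(n,*x,.025) for x in v]; d=p-q
    print(n,"head",(p+q)/2,"len",np.linalg.norm(d),"yaw",np.degrees(np.arctan2(d[1],d[0]))-90)
print("tri reds",[tri(a["side"][i],a["top"][i]) for i in(0,1)])
# shaft top face axis in top view: midpoints of ends at z .034
p=plane("top",141.2+.5,217,.034);q=plane("top",144.9+.5,254,.034);d=p-q
print("top shaft ends",p,q,"yaw",np.degrees(np.arctan2(d[1],d[0])))
# side: top face of shaft ; crop s_h corners (305,175),(500,110),(512,130),(318,190)?
for s,nm in(((302,170),'far butt'),((495,108),'far head'),((318,193),'near butt'),((512,133),'near head')):
    u=np.array(s)/6+[150,120]; print(nm,plane("side",*u,.034))
m_s=np.array([(302+318)/12+150,(170+193)/12+120]);m_t=(145,254)
print("shaft butt end tri",tri(m_s,m_t)); print("mid",tri(np.array([(495+512)/12+150,(108+133)/12+120]),(141.5,217)))
from bench import manip
s=manip.sense(); w,x,y,z=s["orientation"]; M=R.from_quat([x,y,z,w]).as_matrix(); print(M.round(3)); print("jaw yaw",np.degrees(np.arctan2(M[1,1],M[0,1])))
```

```text
side head [0.56936186 0.38301874 0.025     ] len 0.0831729787934416 yaw 8.4937207375729
top head [0.56648403 0.37488421 0.025     ] len 0.08270509111346465 yaw 8.463542731879244
tri reds [(array([0.55999658, 0.41271622, 0.03298373]), np.float64(0.00185575360657336)), (array([0.57216476, 0.33148465, 0.0328128 ]), np.float64(0.0019431498357491547))]
top shaft ends [0.55207696 0.36637247 0.034     ] [0.44101868 0.34878282 0.034     ] yaw 8.999875712393255
far butt [0.44345321 0.35460241 0.034     ]
far head [0.55414982 0.37124262 0.034     ]
near butt [0.44709793 0.3321029  0.034     ]
near head [0.55672281 0.34604579 0.034     ]
shaft butt end tri (array([0.44383161, 0.35193257, 0.02756873]), np.float64(0.004721888390677229))
mid (array([0.55555093, 0.36960772, 0.02579888]), np.float64(0.004269641020769361))
[[-0.001  0.233 -0.973]
 [ 0.002 -0.973 -0.233]
 [-1.    -0.002  0.   ]]
jaw yaw -76.54303452877642
```

Hammer: the yaw is about 8.7° and the head is near (0.567, 0.366). The two views triangulate the shaft's top face at 26–28 mm and the red faces' tops at 33 mm, so the 23 mm axis given is consistent within calibration. The grip point is therefore about (0.517, 0.358). The cramp's yaw is about 9.3° and the wedge's butt is about (0.516, 0.047). I'll move to hover above the grip.

{"api": "move_arm", "payload": {
  "commands": [
    [30.5,45.7,0,0,0,-0.085,0],
    [30.5,45.7,0,0,0,-0.085,0],
    [30.5,45.7,0,0,0,-0.085,0],
    [30.5,45.7,0,0,0,-0.085,0],
    [30.5,45.7,0,0,0,-0.085,0],
    [30.5,45.7,0,0,0,-0.085,0],
    [30.5,45.7,0,0,0,-0.085,0],
    [30.5,45.7,0,0,0,-0.085,0],
    [30.5,45.7,0,0,0,-0.085,0],
    [37.2,96.5,-9,0,0,-0.085,0],
    [37.2,96.5,-9,0,0,-0.085,0],
    [37.2,96.5,-9,0,0,-0.085,0],
    [37.2,96.5,-9,0,0,-0.085,0],
    [37.2,96.5,-9,0,0,-0.085,0],
    [37.2,96.5,-9,0,0,-0.085,0],
    [37.2,96.5,-9,0,0,-0.085,0],
    [37.2,96.5,-9,0,0,-0.085,0],
    [37.2,96.5,-9,0,0,-0.085,0],
    [37.2,96.5,-9,0,0,-0.085,0],
    [37.2,96.5,-9,0,0,-0.085,0]
  ]
}}

```text
time_s: 2.6
eef_pos: [0.5176, 0.3548, 0.1412]
orientation: [-0.053, -0.705, -0.051, 0.705]
force: [0.2, 0.1, -1.0]
gripper_width: 0.0858
```

Run:
```python
from h import *
from bench import manip
snap(1); s=manip.sense(); print(s["eef_pos"],s["joints"].round(2),s["time_s"])
a=load("side",1)[0][60:220,120:330];b=load("top",1)[0][160:320,80:290]
cv2.imwrite("pics/c1.png",cv2.resize(np.hstack([a,b]),None,fx=1.9,fy=3,interpolation=cv2.INTER_CUBIC)[:,:,::-1])
```

```text
[0.51798205 0.35469994 0.14157141] [-0.67  0.8  -0.    1.64  0.01  0.7  -2.1 ] 2.7
```

View pics/c1.png

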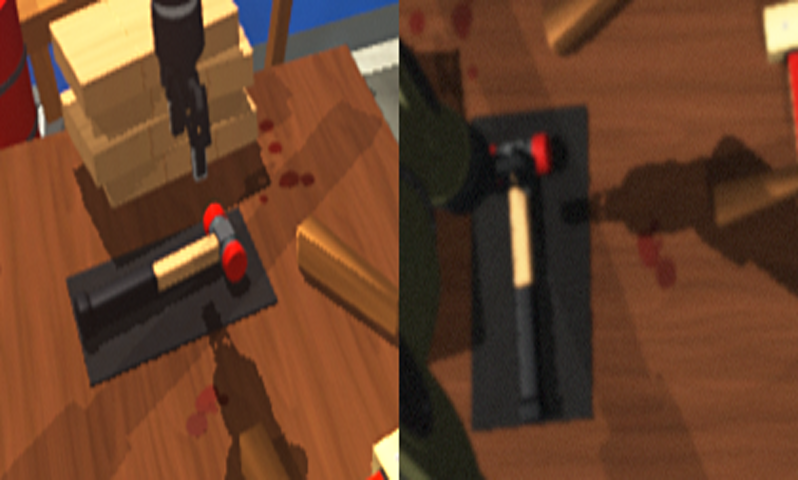

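The fingers straddle the shaft about 50 mm behind the head: the side crop shows the fingertip at (200,178) above the shaft, and the top crop shows it behind the head at (515,160). Next I descend and close.

Run:
```python
from h import *
print(proj("side",[.518,.3547,.1416],1), proj("side",[.518,.3547,.1416+.013],1), proj("top",[.518,.3547,.1416],1))
```

```text
(np.float64(219.023978807562), np.float64(114.38213462968498)) (np.float64(218.50526079493733), np.float64(110.65130287777951)) (np.float64(132.2879248391592), np.float64(223.0342770527045))
```

{"api": "move_arm", "payload": {
  "commands": [
    [0,0,-5,0,0,0,0],
    [0,0,-9,0,0,0,0],
    [0,0,-11,0,0,0,0],
    [0,0,-12.3,0,0,0,0],
    [0,0,-13.3,0,0,0,0],
    [0,0,-13.3,0,0,0,0],
    [0,0,-13.3,0,0,0,0]
  ]
}}

```text
time_s: 3.58
eef_pos: [0.518, 0.3576, 0.0092]
orientation: [0.053, 0.706, 0.053, -0.705]
force: [0.8, 0.2, 0.3]
gripper_width: 0.0855
```

{"api": "move_arm", "payload": {
  "commands": [
    [0,0,0,0,0,0,1],
    [0,0,0,0,0,0,1],
    [0,0,0,0,0,0,1],
    [0,0,0,0,0,0,1],
    [0,0,0,0,0,0,1],
    [0,0,0,0,0,0,1]
  ]
}}

```text
time_s: 4.32
eef_pos: [0.5176, 0.3591, 0.0091]
orientation: [0.052, 0.706, 0.054, -0.705]
force: [-1.6, 3.0, 6.0]
gripper_width: 0.0228
```

{"api": "move_arm", "payload": {
  "commands": [
    [0,0,2,0,0,0,1],
    [0,0,5,0,0,0,1],
    [0,0,8,0,0,0,1],
    [0,0,8,0,0,0,1],
    [0,0,8,0,0,0,1]
  ]
}}

```text
time_s: 4.95
eef_pos: [0.5165, 0.3558, 0.0873]
orientation: [-0.054, -0.704, -0.052, 0.706]
force: [-0.1, 0.2, -5.6]
gripper_width: 0.0228
```

Run:
```python
from h import *
from bench import manip
snap(2); s=manip.sense(); print(s["eef_pos"],s["orientation"].round(4),s["force"],s["moment"],s["gripper_width"])
a=load("side",2)[0][60:220,120:330];b=load("top",2)[0][160:320,80:290]
cv2.imwrite("pics/c2.png",cv2.resize(np.hstack([a,b]),None,fx=1.9,fy=1.9*1.5,interpolation=cv2.INTER_CUBIC)[:,:,::-1])
```

```text
[0.51626727 0.35598648 0.08666797] [-0.0537 -0.7041 -0.052   0.7062] [-0.51250052 -0.08435307 -4.62358199] [-0.00732771  0.07296081 -0.00043648] 0.022814724167263153
```

View pics/c2.png

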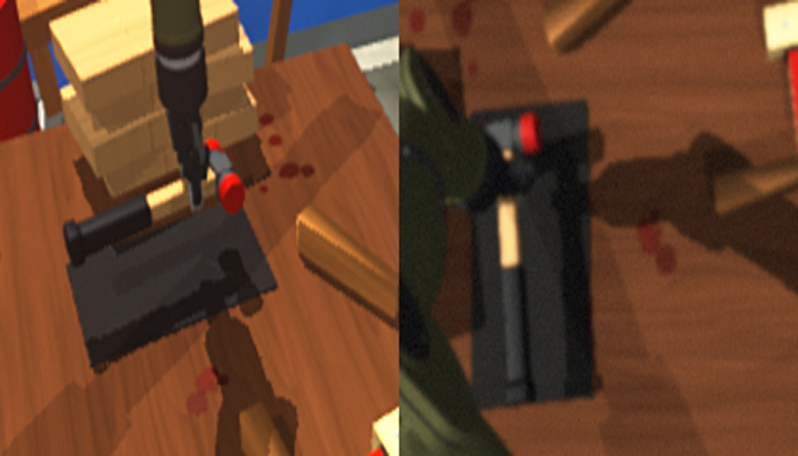

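The hammer is lifted level, with 22.8 mm between the pads, and the side crop shows the head at (225,180). Now I carry it to a hover beyond the wedge's butt.

{"api": "move_arm", "payload": {
  "commands": [
    [-1.6,-5.8,0,0,0,0.012,1],
    [-3.2,-11.6,0,0,0,0.012,1],
    [-4.8,-17.4,0,0,0,0.012,1],
    [-6,-22,0,0,0,0.012,1],
    [-6.4,-23.2,0,0,0,0.012,1],
    [-6.4,-23.2,0,0,0,0.012,1],
    [-6.4,-23.2,-3,0,0,0.012,1],
    [-6.4,-23.2,-5,0,0,0.012,1],
    [-6.4,-23.2,-6.5,0,0,0.012,1],
    [-6.4,-23.2,-7.2,0,0,0.012,1],
    [-6.4,-23.2,-7.2,0,0,0.012,1],
    [-6.4,-23.2,-7.2,0,0,0.012,1]
  ]
}}

```text
time_s: 6.55
eef_pos: [0.4539, 0.1254, 0.0168]
orientation: [0.057, 0.705, 0.057, -0.704]
force: [0.1, -0.3, -4.8]
gripper_width: 0.0233
```

Run:
```python
from h import *
from bench import manip
snap(3); s=manip.sense(); print(s["time_s"],s["eef_pos"],s["orientation"].round(4),s["force"],s["moment"],s["gripper_width"])
crop("side",3,190,140,200,140,4,"pics/s3.png")
crop("top",3,180,150,190,140,4,"pics/t3.png")
```

```text
6.65 [0.45388443 0.12523295 0.01689589] [ 0.057   0.7052  0.0572 -0.7044] [-0.66938264 -0.13756048 -5.22349452] [-0.02484289  0.10849892 -0.01946157] 0.02266105629176988
```

View pics/s3.png

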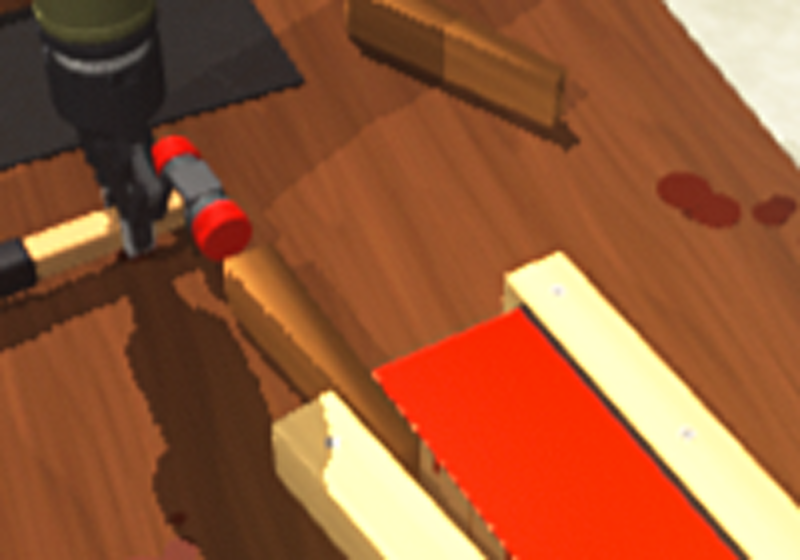

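View pics/t3.png

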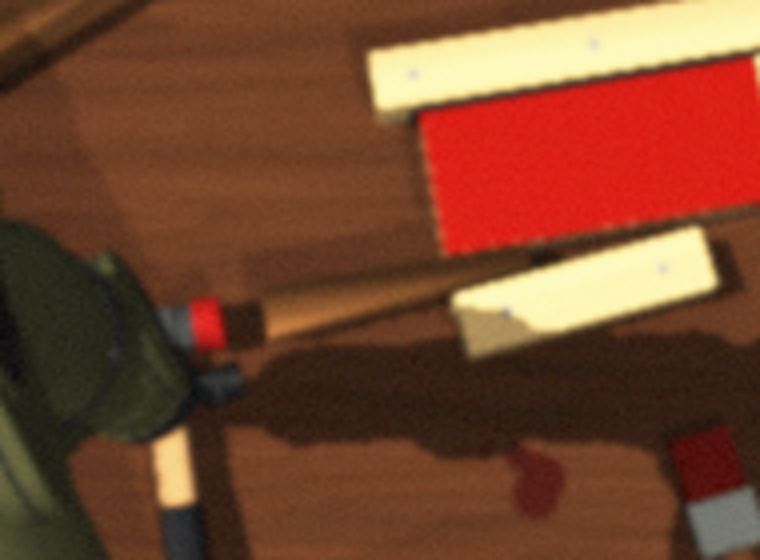

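The head lines up with the butt: in the top crop the face is at (208,322) and the butt at (265,318), along the wedge's line, with a gap of about 30 mm. First stroke is gentle, with the head lowered 4 mm.

{"api": "move_arm", "payload": {
  "commands": [
    [0.1,-0.59,-0.4,0,0,0,1],
    [0.19,-1.18,-0.4,0,0,0,1],
    [0.29,-1.78,-0.4,0,0,0,1],
    [0.39,-2.37,-0.4,0,0,0,1],
    [0.48,-2.96,-0.4,0,0,0,1],
    [0.58,-3.55,-0.4,0,0,0,1],
    [0.68,-4.15,-0.4,0,0,0,1],
    [0.74,-4.5,-0.4,0,0,0,1]
  ]
}}

```text
time_s: 7.65
eef_pos: [0.4609, 0.0799, 0.0123]
orientation: [0.057, 0.705, 0.057, -0.705]
force: [0.4, 1.1, -5.2]
gripper_width: 0.0229
```

```bash
cat > st.py <<'E'
from h import *
from bench import manip
import sys
snap("x"); s=manip.sense(); u=np.array([.1616,-.987])
print(s["time_s"],s["eef_pos"].round(4),"adv mm",((s["eef_pos"][:2]-[.4539,.1252])@u*1000).round(1),"F",s["force"].round(1),"along",(s["force"][:2]@u).round(1),"M",s["moment"].round(2),"w",s["gripper_width"].round(4),"q",s["orientation"].round(4))
a=load("side","x")[0][140:280,190:350];b=load("top","x")[0][170:270,180:340]
b=np.vstack([b,np.zeros((40,160,3),np.uint8)])
if len(sys.argv)>1: cv2.imwrite(sys.argv[1],cv2.resize(np.hstack([a,b]),None,fx=2.5,fy=2.5,interpolation=cv2.INTER_CUBIC)[:,:,::-1])
E
python3 st.py pics/x1.png
```

```text
Traceback (most recent call last):
  File "st.py", line 5, in <module>
    print(s["time_s"],s["eef_pos"].round(4),"adv mm",((s["eef_pos"][:2]-[.4539,.1252])@u*1000).round(1),"F",s["force"].round(1),"along",(s["force"][:2]@u).round(1),"M",s["moment"].round(2),"w",s["gripper_width"].round(4),"q",s["orientation"].round(4))
                                                                                                                                                                                                 ^^^^^^^^^^^^^^^^^^^^^^^^
AttributeError: 'float' object has no attribute 'round'
```

```bash
sed -i 's/s\["gripper_width"\].round(4)/round(s["gripper_width"],4)/' st.py; python3 st.py pics/x1.png
```

```text
7.85 [0.4608 0.0798 0.0123] adv mm 45.9 F [ 0.2  0.3 -4.8] along -0.3 M [-0.    0.03 -0.04] w 0.0229 q [-0.0571 -0.7047 -0.0568  0.7049]
```

View pics/x1.png

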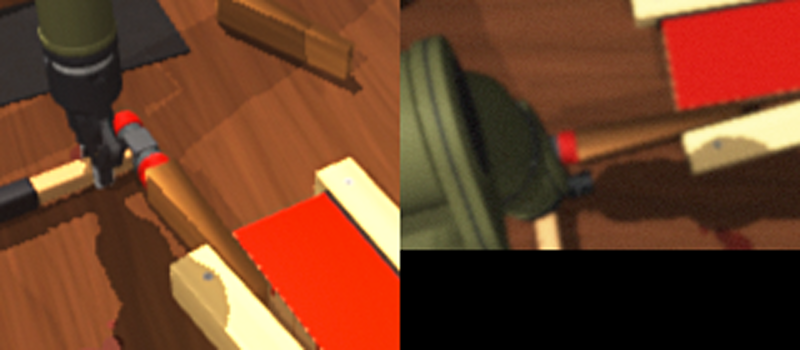

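Contact is centred on the butt: (150,165) in the side half and (572,148) in the top half. The wedge slid freely at about 1 N. I draw back 2 cm and tap on.

{"api": "move_arm", "payload": {
  "commands": [
    [-0.16,0.99,0,0,0,0,1],
    [-0.32,1.97,0,0,0,0,1],
    [-0.32,1.97,0,0,0,0,1],
    [-0.22,1.38,0,0,0,0,1],
    [-0.13,0.79,0,0,0,0,1],
    [-0.03,0.2,0,0,0,0,1],
    [0.06,-0.39,0,0,0,0,1],
    [0.16,-0.99,0,0,0,0,1]
  ]
}}

```text
time_s: 8.85
eef_pos: [0.4626, 0.0702, 0.0124]
orientation: [0.057, 0.705, 0.058, -0.705]
force: [-0.0, 2.0, -4.8]
gripper_width: 0.0227
```

{"api": "move_arm", "payload": {
  "commands": [
    [0.1,-0.59,0,0,0,0,1],
    [0.16,-0.99,0,0,0,0,1]
  ]
}}

```text
time_s: 9.1
eef_pos: [0.4641, 0.0599, 0.0123]
orientation: [0.057, 0.705, 0.057, -0.705]
force: [-1.0, 1.7, -4.5]
gripper_width: 0.0228
```

{"api": "move_arm", "payload": {
  "commands": [
    [0.1,-0.59,0,0,0,0,1],
    [0.16,-0.99,0,0,0,0,1]
  ]
}}

```text
time_s: 9.35
eef_pos: [0.4657, 0.0499, 0.0123]
orientation: [-0.057, -0.705, -0.057, 0.705]
force: [-0.5, 1.7, -4.4]
gripper_width: 0.0229
```

Still free. Draw back 2 cm and tap on.

{"api": "move_arm", "payload": {
  "commands": [
    [-0.16,0.99,0,0,0,0,1],
    [-0.32,1.97,0,0,0,0,1],
    [-0.32,1.97,0,0,0,0,1],
    [-0.22,1.38,0,0,0,0,1],
    [-0.13,0.79,0,0,0,0,1],
    [-0.03,0.2,0,0,0,0,1],
    [0.06,-0.39,0,0,0,0,1],
    [0.16,-0.99,0,0,0,0,1]
  ]
}}

```text
time_s: 10.35
eef_pos: [0.4673, 0.0405, 0.0123]
orientation: [0.057, 0.705, 0.058, -0.705]
force: [0.4, 1.0, -4.0]
gripper_width: 0.0228
```

```bash
python3 st.py pics/x2.png
```

```text
10.45 [0.4673 0.0395 0.0123] adv mm 86.8 F [ 0.2 -0.4 -5.5] along 0.4 M [-0.01  0.1  -0.01] w 0.0231 q [-0.0568 -0.7048 -0.0564  0.7049]
```

View pics/x2.png

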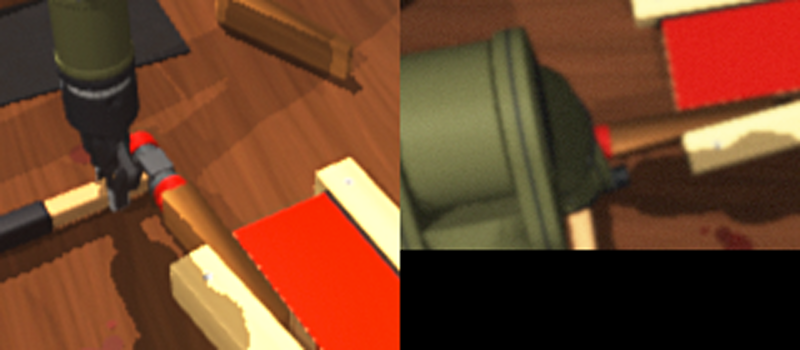

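Still centred and free, with about 8 cm standing out. Continuing.

{"api": "move_arm", "payload": {
  "commands": [
    [0.1,-0.59,0,0,0,0,1],
    [0.16,-0.99,0,0,0,0,1]
  ]
}}

```text
time_s: 10.7
eef_pos: [0.4688, 0.0303, 0.0123]
orientation: [-0.057, -0.705, -0.057, 0.705]
force: [-0.3, 1.1, -4.4]
gripper_width: 0.0232
```

{"api": "move_arm", "payload": {
  "commands": [
    [-0.16,0.99,0,0,0,0,1],
    [-0.32,1.97,0,0,0,0,1],
    [-0.32,1.97,0,0,0,0,1],
    [-0.22,1.38,0,0,0,0,1],
    [-0.13,0.79,0,0,0,0,1],
    [-0.03,0.2,0,0,0,0,1],
    [0.06,-0.39,0,0,0,0,1],
    [0.13,-0.79,0,0,0,0,1]
  ]
}}

```text
time_s: 11.7
eef_pos: [0.4702, 0.0226, 0.0123]
orientation: [0.057, 0.705, 0.057, -0.705]
force: [-1.3, 2.5, -3.8]
gripper_width: 0.0228
```

{"api": "move_arm", "payload": {
  "commands": [
    [0.1,-0.59,0,0,0,0,1]
  ]
}}

```text
time_s: 11.82
eef_pos: [0.4713, 0.0171, 0.0123]
orientation: [0.057, 0.705, 0.058, -0.705]
force: [-0.1, 1.6, -4.3]
gripper_width: 0.0232
```

{"api": "move_arm", "payload": {
  "commands": [
    [0.1,-0.59,0,0,0,0,1]
  ]
}}

```text
time_s: 11.95
eef_pos: [0.4727, 0.0111, 0.0123]
orientation: [0.057, 0.705, 0.058, -0.704]
force: [0.8, 2.7, -5.1]
gripper_width: 0.0231
```

{"api": "move_arm", "payload": {
  "commands": [
    [-0.16,0.99,0,0,0,0,1],
    [-0.32,1.97,0,0,0,0,1],
    [-0.32,1.97,0,0,0,0,1],
    [-0.22,1.38,0,0,0,0,1],
    [-0.13,0.79,0,0,0,0,1],
    [-0.03,0.2,0,0,0,0,1],
    [0.06,-0.39,0,0,0,0,1],
    [0.1,-0.59,0,0,0,0,1]
  ]
}}

```text
time_s: 12.95
eef_pos: [0.4725, 0.0073, 0.0123]
orientation: [-0.057, -0.705, -0.06, 0.705]
force: [-2.4, 7.8, -1.7]
gripper_width: 0.023
```

Stiffening: 8 N. About 46 mm still stands out. I press on in small steps to feel how the force builds.

{"api": "move_arm", "payload": {
  "commands": [
    [0.06,-0.39,0,0,0,0,1]
  ]
}}

```text
time_s: 13.08
eef_pos: [0.4732, 0.0045, 0.0124]
orientation: [-0.058, -0.705, -0.061, 0.705]
force: [-1.6, 8.3, -2.1]
gripper_width: 0.0229
```

```bash
python3 st.py pics/x3.png
```

```text
13.175 [0.4734 0.0039 0.0124] adv mm 122.9 F [-2.1  6.2 -2.1] along -6.4 M [1.25 0.3  0.33] w 0.023 q [ 0.0573  0.7047  0.0602 -0.7046]
```

View pics/x3.png

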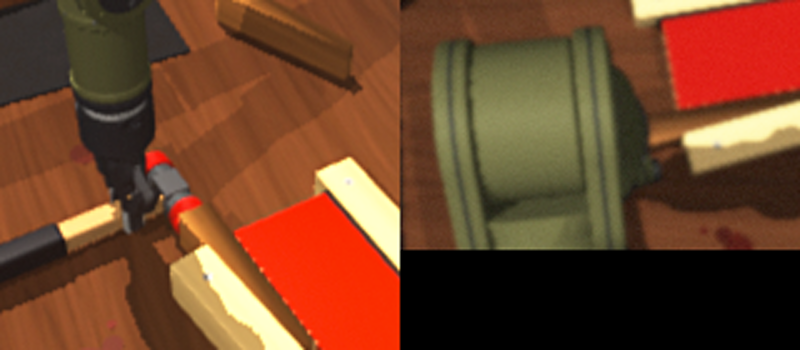

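{"api": "move_arm", "payload": {
  "commands": [
    [-0.16,0.99,0,0,0,0,1],
    [-0.32,1.97,0,0,0,0,1],
    [-0.32,1.97,0,0,0,0,1],
    [-0.22,1.38,0,0,0,0,1],
    [-0.13,0.79,0,0,0,0,1],
    [-0.03,0.2,0,0,0,0,1],
    [0.06,-0.39,0,0,0,0,1]
  ]
}}

```text
time_s: 14.05
eef_pos: [0.4726, 0.0024, 0.0123]
orientation: [-0.058, -0.704, -0.063, 0.705]
force: [-7.9, 19.5, 1.3]
gripper_width: 0.0228
```

That tap reached about 21 N and the wedge moved on 1–2 mm. I draw back and tap again a little deeper.

{"api": "move_arm", "payload": {
  "commands": [
    [-0.16,0.99,0,0,0,0,1],
    [-0.38,2.37,0,0,0,0,1],
    [-0.38,2.37,0,0,0,0,1],
    [-0.29,1.77,0,0,0,0,1],
    [-0.19,1.18,0,0,0,0,1],
    [-0.1,0.59,0,0,0,0,1],
    [0,0,0,0,0,0,1],
    [0.03,-0.2,0,0,0,0,1]
  ]
}}

```text
time_s: 15.05
eef_pos: [0.4725, 0.0021, 0.0124]
orientation: [-0.058, -0.704, -0.064, 0.705]
force: [-6.4, 18.0, 0.9]
gripper_width: 0.0231
```

{"api": "move_arm", "payload": {
  "commands": [
    [-0.16,0.99,0,0,0,0,1],
    [-0.38,2.37,0,0,0,0,1],
    [-0.38,2.37,0,0,0,0,1],
    [-0.29,1.77,0,0,0,0,1],
    [-0.19,1.18,0,0,0,0,1],
    [-0.1,0.59,0,0,0,0,1],
    [0,0,0,0,0,0,1],
    [0.03,-0.2,0,0,0,0,1]
  ]
}}

```text
time_s: 16.05
eef_pos: [0.4723, 0.0017, 0.0124]
orientation: [-0.058, -0.703, -0.066, 0.705]
force: [-7.9, 22.5, 3.3]
gripper_width: 0.0231
```

```bash
python3 st.py pics/x4.png
```

```text
16.15 [0.4724 0.0018 0.0124] adv mm 124.8 F [-6.9 20.3  1.9] along -21.2 M [3.73 1.2  0.8 ] w 0.0225 q [-0.0581 -0.7035 -0.0659  0.7052]
```

View pics/x4.png

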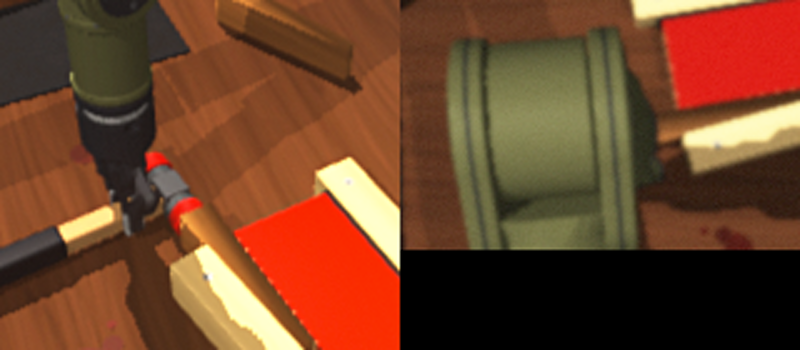

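Three firm taps of 19–24 N have moved it only 2.1 mm, the last one 0.4 mm. One confirming tap to the same depth.

{"api": "move_arm", "payload": {
  "commands": [
    [-0.16,0.99,0,0,0,0,1],
    [-0.38,2.37,0,0,0,0,1],
    [-0.38,2.37,0,0,0,0,1],
    [-0.29,1.77,0,0,0,0,1],
    [-0.19,1.18,0,0,0,0,1],
    [-0.1,0.59,0,0,0,0,1],
    [0,0,0,0,0,0,1],
    [0.02,-0.1,0,0,0,0,1]
  ]
}}

```text
time_s: 17.15
eef_pos: [0.4723, 0.0013, 0.0124]
orientation: [-0.058, -0.703, -0.066, 0.705]
force: [-7.7, 23.6, 3.4]
gripper_width: 0.0228
```

That was 25 N for 0.4 mm, so it is tight. Now I back off 5 cm, lift, and look.

{"api": "move_arm", "payload": {
  "commands": [
    [-0.16,0.99,0,0,0,0,1],
    [-0.4,2.5,0,0,0,0,1],
    [-0.8,5,0,0,0,0,1],
    [-0.8,5,3,0,0,0,1],
    [0.5,10,8,0,0,0,1],
    [1.6,16,8,0,0,0,1],
    [3.0,22,8,0,0,0,1],
    [4.0,28,8,0,0,0,1],
    [4.5,33,8,0,0,0,1],
    [4.5,35.5,8,0,0,0,1],
    [4.5,35.5,8,0,0,0,1],
    [4.5,35.5,8,0,0,0,1]
  ]
}}

```text
time_s: 18.65
eef_pos: [0.5199, 0.3448, 0.0917]
orientation: [-0.058, -0.704, -0.055, 0.705]
force: [0.4, -0.4, -4.3]
gripper_width: 0.0229
```

```bash
python3 st.py
python3 - <<'E'
from h import *
a=load("side","x")[0][80:330,140:420];b=load("top","x")[0][130:330,80:400]
b=cv2.copyMakeBorder(b,0,50,0,0,cv2.BORDER_CONSTANT)
cv2.imwrite("pics/x5.png",cv2.resize(np.hstack([a,b]),None,fx=1.33,fy=2,interpolation=cv2.INTER_CUBIC)[:,:,::-1])
crop("side","x",140,80,130,130,4.5,"pics/x5h.png")
crop("top","x",225,130,170,110,4,"pics/x5c.png")
E
```

```text
18.75 [0.5204 0.3445 0.092 ] adv mm -205.7 F [-0.4 -0.1 -5.5] along 0.0 M [-0.01 -0.01 -0.03] w 0.0229 q [-0.0571 -0.7046 -0.0553  0.7051]
```

View pics/x5.png

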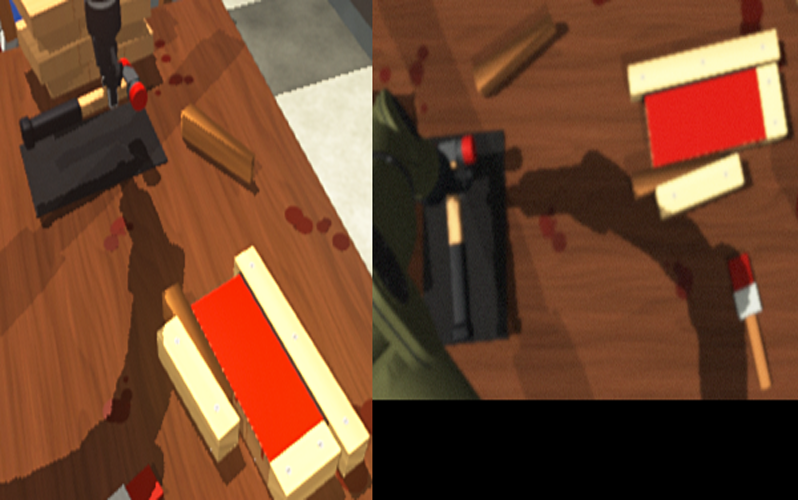

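View pics/x5h.png

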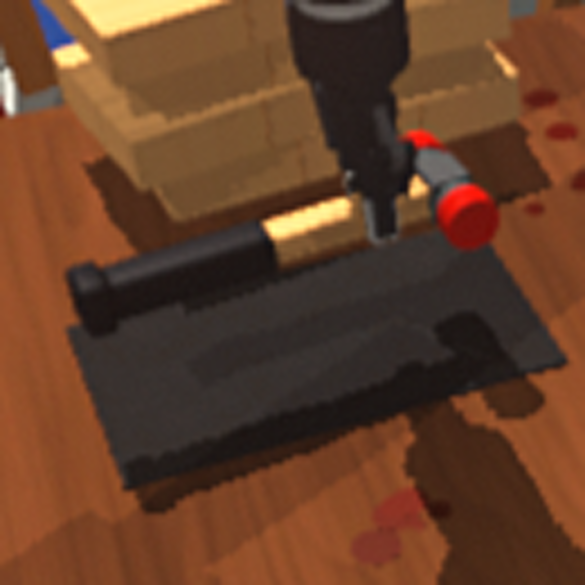

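View pics/x5c.png

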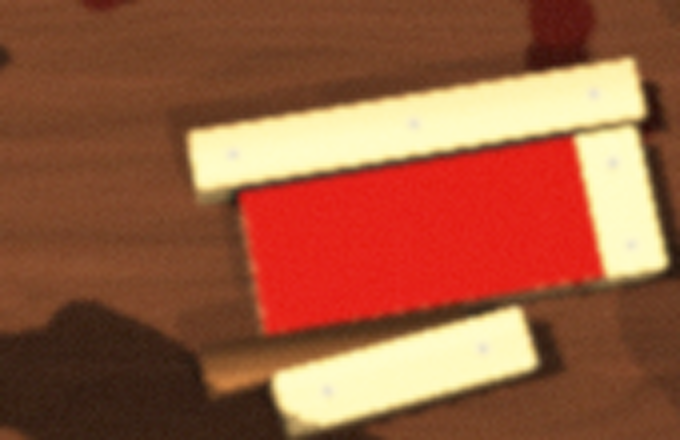

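The wedge sits straight in the slot with about 45 mm standing out: the butt is at (205,368) in the cramp crop, and the block is flush on both fences. The hammer is level in the hand. I lower it to its original place.

{"api": "move_arm", "payload": {
  "commands": [
    [-0.3,1.4,0,0,0,-0.012,1],
    [-0.3,1.4,-3,0,0,-0.012,1],
    [-0.3,1.4,-5.5,0,0,-0.012,1],
    [-0.3,1.4,-7,0,0,-0.012,1],
    [-0.3,1.4,-7.7,0,0,-0.012,1],
    [-0.3,1.4,-8,0,0,-0.012,1],
    [-0.3,1.4,-8,0,0,-0.012,1]
  ]
}}

```text
time_s: 19.62
eef_pos: [0.5176, 0.3615, 0.0129]
orientation: [0.053, 0.705, 0.053, -0.705]
force: [-0.1, 0.2, -4.5]
gripper_width: 0.0231
```

{"api": "move_arm", "payload": {
  "commands": [
    [0,0,-0.2,0,0,0,1],
    [0,0,-0.3,0,0,0,1],
    [0,0,-0.3,0,0,0,1]
  ]
}}

```text
time_s: 20.0
eef_pos: [0.5172, 0.3613, 0.0094]
orientation: [0.053, 0.705, 0.053, -0.705]
force: [-0.8, -0.0, -4.9]
gripper_width: 0.023
```

{"api": "move_arm", "payload": {
  "commands": [
    [0,0,-0.1,0,0,0,1],
    [0,0,-0.1,0,0,0,1]
  ]
}}

```text
time_s: 20.25
eef_pos: [0.5172, 0.3613, 0.0091]
orientation: [0.053, 0.705, 0.053, -0.705]
force: [-1.8, -1.1, 4.0]
gripper_width: 0.023
```

```bash
python3 st.py
python3 - <<'E'
from h import *
crop("side","x",140,80,130,130,4.5,"pics/x6h.png")
E
```

```text
20.35 [0.5172 0.3613 0.0091] adv mm -222.8 F [-2.1 -2.1  5.5] along 1.7 M [-0.18  0.54  0.02] w 0.0231 q [ 0.0529  0.7052  0.0529 -0.705 ]
```

View pics/x6h.png

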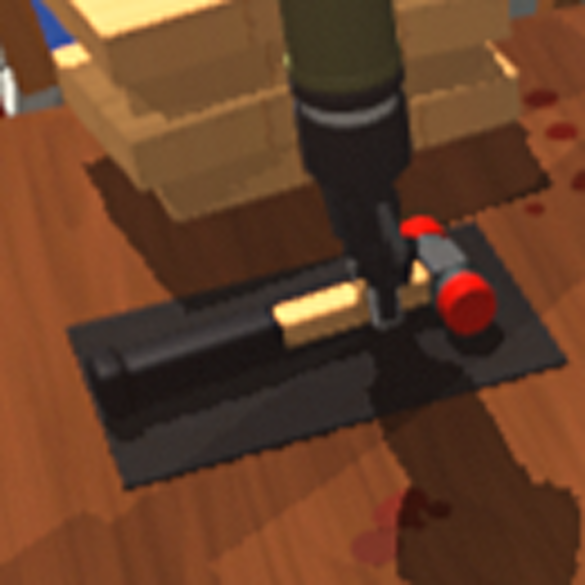

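Contact at 9.1 mm, the same TCP height as at pick-up, and the hammer lies flat within the mat: handle end (105,380), head (465,300). I open and rise.

{"api": "move_arm", "payload": {
  "commands": [
    [0,0,0,0,0,0,0.5],
    [0,0,0,0,0,0,0],
    [0,0,0,0,0,0,0],
    [0,0,0,0,0,0,0],
    [0,0,0,0,0,0,0],
    [0,0,0,0,0,0,0]
  ]
}}

```text
time_s: 21.1
eef_pos: [0.5171, 0.3612, 0.0083]
orientation: [0.053, 0.705, 0.053, -0.705]
force: [0.3, -0.4, -0.5]
gripper_width: 0.0853
```

{"api": "move_arm", "payload": {
  "commands": [
    [0,0,2,0,0,0,0],
    [0,0,6,0,0,0,0],
    [0,0,12,0,0,0,0],
    [0,0,18,0,0,0,0],
    [0,-5,20,0,0,0,0],
    [0,-10,20,0,0,0,0],
    [0,-14,20,0,0,0,0],
    [0,-14,20,0,0,0,0],
    [0,-14,20,0,0,0,0]
  ]
}}

```text
time_s: 22.22
eef_pos: [0.5174, 0.2223, 0.2094]
orientation: [0.053, 0.706, 0.054, -0.705]
force: [-0.3, -0.2, 0.3]
gripper_width: 0.0856
```

```bash
python3 st.py
python3 - <<'E'
from h import *
for n in("side","top"): cv2.imwrite(f"pics/f_{n}.png",load(n,"x")[0][:,:,::-1])
E
```

```text
22.325 [0.517  0.2232 0.2088] adv mm -86.5 F [-0.8 -0.4  0.1] along 0.2 M [ 0.06  0.02 -0.04] w 0.0852 q [ 0.0532  0.7053  0.0543 -0.7048]
```

View pics/f_side.png

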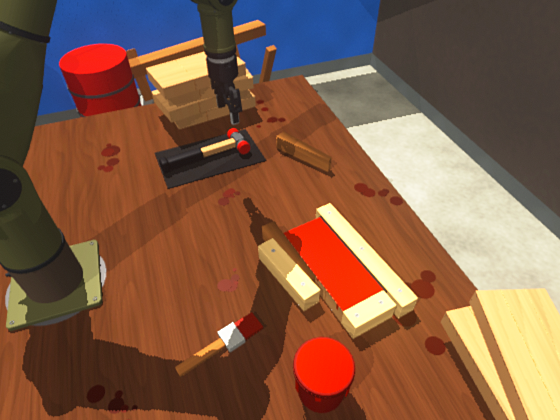

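View pics/f_top.png

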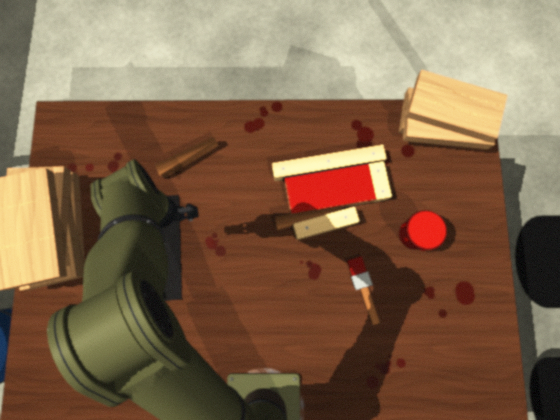

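The hammer lies flat on its mat at side (215,150). The wedge is in the slot at top (290,218). The pot (427,230), brush (362,280) and spare wedge (190,157) have not moved. The arm is clear; the dark streak at top (240,228) is its shadow.

```bash
python3 -c "
from bench import manip
print(manip.hand_in())"
```

```text
the job is handed in; nothing more can be done
None
```

The wedge is driven tight, the hammer is back flat on its mat, and the job was handed in at about 22 s.

- **Driving:** I gripped the hammer by its bare shaft and drove the wedge about 9 cm. Five light strokes slid it through the free part of its travel. Four firm taps at about 0.05 m/s followed, and I drew back about 2 cm before each one.
- **Tightness:** The firm taps read about 21, 19, 24 and 25 N at the end of each move. The last three moved the wedge only 0.3–0.4 mm each, and some of that may have been the hammer turning slightly in the grip. About 45 mm of the wedge still stands out beyond the block. The force was only read at the end of each move, so a brief impact peak could have been somewhat higher. The pictures show no split.
- **Last checks:** The hammer touched the mat at the same height as when it was picked up. The block looks tight against both fences, and the pot, brush and spare wedge are where they were. The hand kept clear of the wedge and the wet block throughout. In the final top view the arm hides the hammer, so its resting place rests on the side view.
- **Disagreement:** The two cameras differed by up to about 5–10 mm in places, so I averaged them. The pictures of the head against the wedge's end confirmed the aim.

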